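Load a matching bottle on the shaker, clamp it and start

ROBOT

A 6-joint arm with a two-finger parallel gripper is mounted at the origin on the work surface. World frame = base frame: x ahead of the robot, y to its left, z up, the work surface at z = 0. Lengths are in m, angles in rad, forces in N, time in s.
With the tool pointing down it reaches from about 0.425 to 1.125 m from the base axis. Payload 14.9 kg.
Tool frame: the origin (TCP) lies on the centre line of the jaws, within the pads' length; the fingertips stand 25 mm ahead of it and the grasp point (between the pads) lies 6 mm ahead of it (tcp_to_tips is the distance from the TCP to the fingertips, in m); z points along the fingers, y is the line along which they close (so a half turn about z gives the same grasp; the last joint's range is limited). The gripper opens to 91 mm and grips with 3 to 60 N. Pads are 32 mm wide; open, the fingers measure 118 mm over their backs; the gripper's body (76 mm by 178 mm) begins 60 mm behind the grasp point.
Start: joints at [-1.266, 0.379, 1.734, -0, 1.028, -0.033], TCP at [0.232, -0.66, 0.239] pointing down, gripper open.
Joint ranges: [-2.77, 2.77], [-0.74, 2.19], [0, 2.66], [-1.06, 4.2], [0.31, 2.87], [-3.08, 3.08]. Speed limits (rad/s): [1.89, 1.89, 2.39, 3.14, 3.14, 3.14].

INTERFACE

Orientations are given as [roll, pitch, yaw] about the fixed x, y, z axes, in that order (R = Rz(yaw) Ry(pitch) Rx(roll)).
In Python, from bench import * gives the robot as it stands.
- The arm moves only by the tool arm_command, never from a script. Its argument "rows" is a list of rows, each an object with "offset": the shift along the world's x, y, z in m, a list of three; "twist": the turn, a rotation vector about the world's x, y, z in degrees, a list of three. In form: [{"offset": [tx, ty, tz], "twist": [rx, ry, rz]}, ...]. A call has 1 to 20 rows; each row shifts and turns the commanded pose from where the row before left it; what a row does not reach is not made up. A row lasts 1/8 s, in which the tool goes at most 62.5 mm and 10.7 degrees, less where a joint would pass 70% of its speed; a pose out of reach is approached as far as the arm can. A call with a gripper value outside its range is refused whole. "hand" is the opening, from 0 (shut) to 1 (fully open), set as the call begins (left out, the last holds). The fingers move at their own pace and stop on an object; the grip force is fixed at half the most. Time passes only in rows, so rows that do not move let the fingers close. It gives the time, the measured TCP pose, the force, the opening and the grip force at its end, in the units of the state.
- read_state(): the state, without advancing time (a new reading comes with each control period).
- read_camera(name): name is "scene" or "top" or "wrist"; returns a dict with "img" (384x512x3 uint8, red, green, blue), "fovy" (degrees; the focal length in pixels is half the picture's height over the tangent of half this angle, whatever the lens; pixels are square), "cx", "cy" (the principal point, pixels), "dist" ([k1, k2, p1, p2, k3] as OpenCV has them; the pictures are not rectified), "camera_from_world" (4x4, takes a point from world to camera coordinates). Camera axes: x right, y up, looking along -z (the intrinsics and any distortion apply to the point x, -y, -z); pixel columns grow to the right and rows downward; lengths in m; the calibration is good to about 2 mm. A picture is of the moment at which its call begins. There is no depth.
- sign_off(): hands the job in; it is judged then, once.
The state is a dict: "t": time; "joints": joint angles; "dq": joint speeds; "tau": joint torques, N m; "position": TCP position; "eef_rot": TCP orientation; "force": force on the tool from outside, world axes, zero at the start; "ft_torque": the same for the moment, N m; "opening": finger opening in m; "grasp_force": force on a finger pad.
Only numpy, scipy, OpenCV 4.12 (cv2) and the standard library are available. Lean on these libraries where they do the work, as an engineer would, in place of code of your own. Each camera call takes 0.05 s, during which the arm holds its last target. There are 200 camera calls.

TASK

See which kind of bottle, white with blue cap or amber with yellow cap, already stands in the shaker's used bay, take the bottle of the same kind out of the tilted rack and stand it upright on the round mark of the free bay beside it, and let go. Then wind the red-handled crank clockwise until the blue clamp carriage is fully home against its stop, so that both spring pads press on their bottles, and last throw the red-tipped start lever right over to the far side. Leave the other bottles, the cup and the kit box as they are, and let no bottle fall over.

Things in the scene. Friction and masses are not known exactly. Their poses are not given: they have to be found in the camera images.
- shaker: white twin-bay bottle shaker fixed on the bench, 215 mm deep (x) by 425 mm wide (y, from -255 to +170 mm), deck 60 mm above the bench. Origin on the bench, midway between the bays; x points away from the robot, y to the left, z up. A backstop 40 mm tall stands on the deck, its face at x 63 mm
- free_bay (a point): centre of the round black mark, 60 mm across, of the left (+y) bay, on the deck: always empty at the start. Axes as the shaker's. A bottle whose axis stands here has 1 mm to the backstop behind it and 19 to 31 mm free to the spring pad before it. The used bay's axis is 120 mm to the right
- used_bay (a point): centre of the same mark of the right (-y) bay, on the deck: one bottle, white or amber, already stands here
- rack_white: capped sample bottle, 135 mm tall, body 54 mm across up to 80 mm, 32 mm neck at 92 mm, round blue cap 38 mm across from 97 to 135 mm; 0.15 to 0.25 kg; origin: centre of its underside, z: along its axis to the cap. White body, blue cap and band. Loose in one of the rack's two places (it varies), cap leaning 30 degrees towards the robot; slides out along its axis.
- rack_amber: capped sample bottle, 135 mm tall, body 54 mm across up to 80 mm, 32 mm neck at 92 mm, round yellow cap 38 mm across from 97 to 135 mm; 0.15 to 0.25 kg; origin: centre of its underside, z: along its axis to the cap. Brown (amber) body, yellow cap and band. Loose in one of the rack's two places (it varies), cap leaning 30 degrees towards the robot; slides out along its axis.
- lone_white: the same bottle as rack_white (135 mm tall, 54 mm across, white with blue cap), origin: centre of its underside. Stands upright either in the used bay of the shaker or 60 mm up on the grey riser: it varies. The other lone bottle stands in the other of these two places. Not to be handled.
- lone_amber: the same bottle as rack_amber (135 mm tall, 54 mm across, amber with yellow cap), origin: centre of its underside. Stands upright either in the used bay of the shaker or 60 mm up on the grey riser: it varies. The other lone bottle stands in the other of these two places. Not to be handled.
- rack: white tilted bottle rack fixed on the bench, 140 by 262 mm, about 90 mm tall. Origin on the bench; the undersides of the two bottles are centred at x 0, y +65 and y -65 mm, 40 mm up. Its -x side faces the robot. Its plate reaches 75 mm and its blue fences 60 mm up the bottles; bottle axes 130 mm apart
- sample_cup: loose green cup with a white lid, 67 mm tall, 66 mm across; origin: centre of its underside. Leave alone
- kit_box: loose white and blue carton, 90 by 150 by 70 mm; origin: centre of its underside. Leave alone
- carriage (a joint): blue clamp carriage, a bar 225 mm wide across the deck before the bays, its top 108 mm above the bench, driven by the crank only: 0 m wound back, 0.036 m fully home at its stop, moving 30 mm away from the robot per turn of the crank. It carries two black spring pads at 92 mm height, one for each bay, and stays where it is left
- pad_free (a joint): spring pad of the free bay: how far it is pressed in, 0 (nothing touches it) to 0.010 m; 2 N to begin with plus 0.8 N per mm. About 4 mm when the carriage is home and a bottle stands against the backstop; it pushes a bottle standing slightly forward back to the backstop
- pad_used (a joint): the same pad of the used bay
- crank (a joint): crank disc of 100 mm diameter with an upright axis, on the right (-y) end of the shaker: angle in rad, growing clockwise seen from above, 0 wound back to 7.54 (1.2 turns) at the stop, starts between 0 and 2.5. Takes about 3 N at the handle (up to 5 N while clamping) and stays where it is left
- crank_axis (a point): point on the crank's axis at the height of the handle's top (144 mm above the bench); does not move when the crank turns. Fixed axis, 135 mm to the right of and 75 mm before the used bay's axis
- crank_handle (a point): centre of the top of the crank's upright round red handle, 16 mm across, standing 48 mm above the disc, 40 mm from the crank's axis, which it circles at constant height; a revolving sleeve, so a gripper that holds it can keep its own direction all the way round
- start_lever (a joint): start lever on the left (+y) front of the shaker: 0 leaning 29 degrees to the robot's side (off), 1.0 rad leaning 29 degrees to the far side (on, at its stop); about 1 N at the tip, stays where it is left. Steel rod 10 mm thick, 80 mm long from a pivot 82 mm above the bench, 77 mm to the left of and 75 mm before the free bay's axis; swings in the shaker's x-z plane
- start_lever_tip (a point): centre of the red ball, 26 mm across, at the lever's end; 152 mm above the bench in both end positions and 162 mm midway; it goes 77 mm along the shaker's x from off to on

How it is judged:
By the outcome, as a careful person would: the job done as asked, in the order asked, and still so for the second after the job is handed in, with the robot touching nothing.
It also fails if it takes over 67 s, if anything falls off the work surface, if the arm or the gripper's body presses on something with over 40 N, if the wrist force passes 120 N, or if a joint passes its speed limit or range.

## Working session

There is one attempt and no reset: what is moved stays moved. The work goes in short steps, Python scripts to look and compute and a tool call to move; the robot and the scene stay as the last step left them, time stands still between calls to the robot, and variables do not carry over. Pictures are saved under pics/ and viewed, at most 10 in all, crops included, and the job is handed in when it is done.

Besides the shell and the picture viewer there is one more tool, called after "Request:" as a command line: name --argument value ..., lists and objects as JSON in quotes. arm_command: Moves the arm, as the interface text tells. Its arguments: {"type":"object","properties":{"rows":{"type":"array"},"hand":{"type":"number"}},"required":["rows"]}

```bash
mkdir -p pics; ls
python3 - <<'E'
from bench import *
import cv2,numpy as np
s=read_state(); print({k:np.round(v,3).tolist() for k,v in s.items()})
for n in("scene","top"):
    c=read_camera(n); cv2.imwrite(f"pics/{n}0.png",cv2.cvtColor(c["img"],cv2.COLOR_RGB2BGR))
    print(n,c["fovy"],c["cx"],c["cy"],c["dist"],np.round(c["camera_from_world"],3).tolist())
E
```

```text
pics
{'t': 0.0, 'joints': [-1.266, 0.379, 1.735, -0.0, 1.029, -0.033], 'dq': [-0.001, -0.003, -0.001, 0.0, -0.0, 0.0], 'tau': [0.0, -76.371, -43.436, 0.065, 0.043, -0.0], 'position': [0.232, -0.66, 0.238], 'eef_rot': [-3.14, -0.0, 0.338], 'force': [-0.071, -0.149, -0.056], 'ft_torque': [-0.002, -0.014, -0.023], 'grasp_force': 0.0, 'opening': 0.091}
scene 57.89396188313079 254.95936699431812 193.60839449640136 [0.0258953 0.        0.        0.        0.       ] [[0.706, 0.708, 0.022, -0.448], [-0.49, 0.466, 0.737, 0.191], [0.511, -0.531, 0.676, -1.28], [0.0, 0.0, 0.0, 1.0]]
top 57.360511121507095 251.8418144755727 191.68434196257363 [-0.09940372  0.          0.          0.          0.        ] [[0.003, -1.0, 0.003, 0.039], [0.999, 0.003, 0.038, -0.615], [-0.038, 0.003, 0.999, -1.138], [0.0, 0.0, 0.0, 1.0]]
```

View pics/scene0.png

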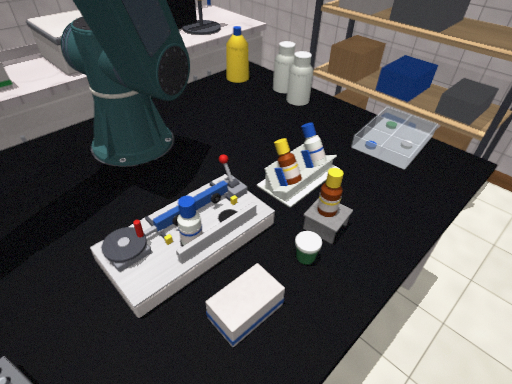

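View pics/top0.png

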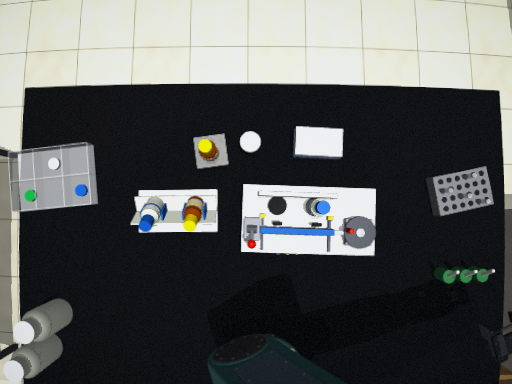

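The used bay holds a white bottle with a blue cap (top view 322,207). The matching one is the left rack bottle, with its cap near (147,223). The handle is at (351,231), the lever ball at (251,244) and the free mark at (277,205). Now I'll measure them.

```bash
cat > h.py <<'E'
from bench import *
import cv2,numpy as np
def cam(n):
    c=read_camera(n); f=192/np.tan(np.radians(c["fovy"]/2))
    c["K"]=np.array([[f,0,c["cx"]],[0,f,c["cy"]],[0,0,1]]); return c
def ray(c,uv):
    p=cv2.undistortPoints(np.array([[uv]],float),c["K"],np.array(c["dist"]))[0,0]
    M=np.array(c["camera_from_world"]);R=M[:3,:3]
    return -R.T@M[:3,3], R.T@np.array([p[0],-p[1],-1])
def onz(c,uv,z):
    o,d=ray(c,uv); return o+d*(z-o[2])/d[2]
def proj(c,P):
    M=np.array(c["camera_from_world"]);q=M[:3,:3]@P+M[:3,3]
    return cv2.projectPoints(np.array([[q[0],-q[1],-q[2]]]),np.zeros(3),np.zeros(3),c["K"],np.array(c["dist"]))[0][0,0]
def tri(a,ua,b,ub):
    (o,d),(p,e)=ray(a,ua),ray(b,ub)
    t=np.linalg.lstsq(np.c_[d,-e],p-o,rcond=None)[0]
    A,B=o+d*t[0],p+e*t[1]; return (A+B)/2,np.linalg.norm(A-B)
def mask(c,col):
    h=cv2.cvtColor(c["img"],cv2.COLOR_RGB2HSV);H,S,V=cv2.split(h)
    return {"red":((H<6)|(H>174))&(S>170)&(V>100),"blue":(H>98)&(H<125)&(S>150)&(V>70),
     "yellow":(H>22)&(H<35)&(S>170)&(V>130),"black":V<45,"white":(V>150)&(S<50)}[col].astype(np.uint8)
def blobs(c,col,amin=15,box=None):
    m=mask(c,col)
    if box: k=np.zeros_like(m);k[box[1]:box[3],box[0]:box[2]]=1;m=m*k
    n,l,s,ce=cv2.connectedComponentsWithStats(m)
    return [(np.round(ce[i],1).tolist(),s[i].tolist()) for i in range(1,n) if s[i][4]>=amin]
E
python3 - <<'E'
from h import *
for n in("scene","top"):
    c=cam(n)
    for col in("red","blue","yellow"):
        print(n,col)
        for b in blobs(c,col,25): print("  ",b)
c=cam("top")
print("mark",blobs(c,"black",100,(262,190,295,222)))
for nm,b in(("shaker",(238,180,380,260)),("rack",(130,185,222,236))):
    m=mask(c,"white");k=np.zeros_like(m);k[b[1]:b[3],b[0]:b[2]]=1
    r=cv2.minAreaRect(np.argwhere(m*k)[:,::-1].astype(np.float32)); print(nm,r)
    for p in cv2.boxPoints(r): print(p, onz(c,p,.06 if nm=="shaker" else 0.01))
E
```

```text
scene red
   ([223.0, 158.0], [219, 154, 9, 9, 65])
   ([137.6, 227.5], [133, 219, 10, 18, 98])
scene blue
   ([236.6, 30.6], [234, 27, 7, 8, 50])
   ([405.9, 77.4], [376, 56, 62, 45, 1837])
   ([308.4, 129.3], [301, 122, 15, 16, 165])
   ([308.1, 157.6], [302, 148, 20, 20, 133])
   ([280.7, 176.6], [275, 168, 12, 18, 117])
   ([189.3, 205.2], [154, 181, 74, 50, 995])
   ([243.4, 324.6], [206, 300, 77, 45, 140])
scene yellow
   ([236.9, 59.0], [227, 35, 21, 47, 903])
   ([282.0, 145.6], [274, 138, 16, 16, 175])
   ([334.3, 177.7], [327, 169, 17, 19, 248])
   ([233.5, 199.5], [231, 196, 6, 8, 42])
   ([168.2, 239.1], [164, 235, 9, 9, 48])
top red
   ([251.2, 243.5], [248, 240, 8, 8, 49])
top blue
   ([80.8, 190.0], [75, 185, 12, 11, 110])
   ([322.6, 207.2], [316, 201, 14, 13, 141])
   ([204.3, 211.3], [203, 203, 3, 17, 33])
   ([162.9, 211.6], [160, 204, 6, 17, 58])
   ([145.8, 222.7], [138, 215, 16, 16, 183])
   ([296.7, 230.9], [260, 227, 74, 9, 452])
top yellow
   ([204.9, 145.9], [199, 140, 13, 13, 143])
   ([189.9, 222.0], [184, 214, 13, 17, 179])
mark [([276.7, 204.8], [269, 197, 17, 17, 205])]
shaker ((308.2327880859375, 219.7493896484375), (133.6102294921875, 67.78729248046875), 1.9749339818954468)
[240.29929 251.32063] [0.42641616 0.07716373 0.06      ]
[242.6354  183.57362] [0.63859794 0.07069633 0.06      ]
[376.1663  188.17815] [ 0.62573979 -0.35417512  0.06      ]
[373.83017 255.92516] [ 0.41072185 -0.34573894  0.06      ]
rack ((174.0418701171875, 210.42799377441406), (42.33853530883789, 86.46260833740234), 89.18154907226562)
[130.51259 189.87842] [0.61971431 0.44424674 0.01      ]
[216.96638 188.64337] [0.62470898 0.15613011 0.01      ]
[217.57115 230.97757] [0.48599418 0.15329912 0.01      ]
[131.11736 232.21262] [0.47957047 0.44042382 0.01      ]
```

Run:
```python
from h import *
t,s=cam("top"),cam("scene")
p=lambda n,v:print(n,np.round(v,4).tolist())
m=onz(t,(276.7,204.8),.06);p("mark",m)
u=onz(t,(322.6,207.2),.19);p("usedcap",u)
p("yawdir",[np.degrees(np.arctan2(*(m-u)[:2])),np.linalg.norm((m-u)[:2])])
for n,a,b in(("lever",(251.2,243.5),(223,158)),("whitecap",(145.8,222.7),(308.4,129.3)),("ambercap",(189.9,222),(282,145.6)),("riser amber",(204.9,145.9),(334.3,177.7))):
    q,e=tri(t,a,s,b);p(n,q);print(e)
for n,a in(("white",(145.8,222.7)),("amber",(189.9,222))): p(n,onz(t,a,.145))
print(blobs(s,"blue",20,(175,190,203,216)))
# lower-threshold red near handle in top
h=cv2.cvtColor(t["img"],cv2.COLOR_RGB2HSV)[222:240,340:362]
mm=((h[...,0]<8)|(h[...,0]>172))&(h[...,1]>120); print("handle",np.argwhere(mm).mean(0)[::-1]+[340,222],mm.sum())
p("handle",onz(t,np.argwhere(mm).mean(0)[::-1]+[340,222],.144))
p("handle scene top",onz(s,(137.6,222),.144))
g=lambda i,b:cv2.resize(i[b[1]:b[3],b[0]:b[2],::-1],None,fx=6,fy=6,interpolation=cv2.INTER_CUBIC)
cv2.imwrite("pics/c1.png",np.vstack([g(t["img"],(125,180,225,240)),g(s["img"],(255,115,355,155))]))
cv2.imwrite("pics/c2.png",cv2.resize(t["img"][180:262,236:382,::-1],None,fx=5,fy=5,interpolation=cv2.INTER_CUBIC))
```

```text
mark [0.5723, -0.0364, 0.06]
usedcap [0.5658, -0.1546, 0.19]
yawdir [3.1521, 0.1183]
lever [0.4611, 0.0432, 0.1538]
0.00029455282004596354
whitecap [0.5182, 0.352, 0.1403]
8.020798034211944e-05
ambercap [0.5215, 0.2219, 0.1411]
0.0005408349356662149
riser amber [0.7378, 0.1752, 0.1748]
0.0010580363062252566
white [0.5185, 0.3506, 0.145]
amber [0.5215, 0.2211, 0.145]
[([188.8, 204.8], [175, 193, 28, 23, 451])]
handle [349.8372093  230.34883721] 43
handle [0.4981, -0.2442, 0.144]
handle scene top [0.5013, -0.2495, 0.144]
```

View pics/c1.png

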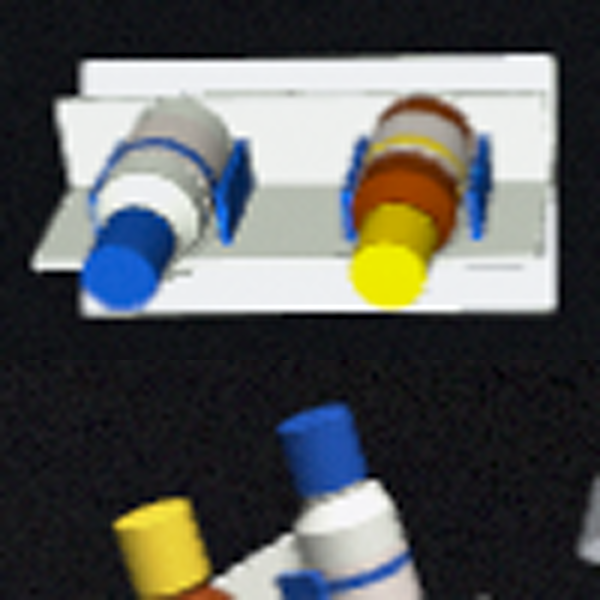

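View pics/c2.png

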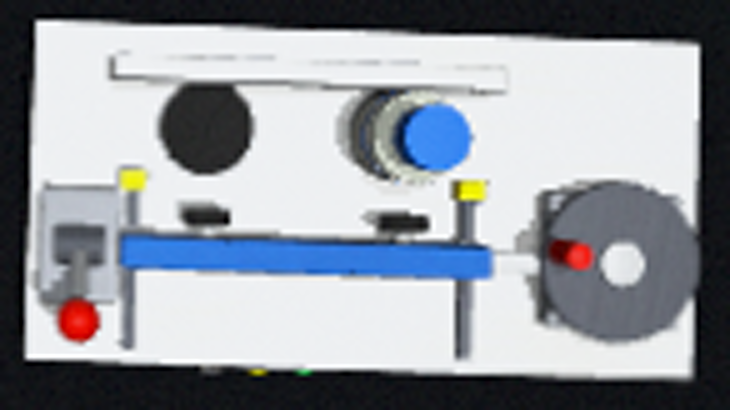

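The crops show the white bottle's cap top at about top-image px (145,226), the amber's at (190,226), the crank hub at (360.6,232.6) and the handle top at about (352.6,231.4). The lever tip fits the mark geometry to 1 mm. Next I'll refine the cap top centres.

Run:
```python
from h import *
t,s=cam("top"),cam("scene")
h=cv2.cvtColor(t["img"],cv2.COLOR_RGB2HSV)
for n,b,lo,hi in(("white",(134,210,158,236),98,125),("amber",(178,210,202,236),20,35)):
    r=h[b[1]:b[3],b[0]:b[2]]; m=(r[...,0]>lo)&(r[...,0]<hi)&(r[...,1]>150)
    V=r[...,2][m]; th,_=cv2.threshold(V.reshape(-1,1),0,255,cv2.THRESH_OTSU)
    mm=m&(r[...,2]>th); p=np.argwhere(mm)[:,::-1]
    c,rad=cv2.minEnclosingCircle(p.astype(np.float32)); uv=p.mean(0)+b[:2]
    print(n,th,mm.sum(),uv,c,rad,onz(t,uv,.157))
Y=np.array([.0349,.9994,0]);X=np.array([.9994,-.0349,0])
m=onz(t,(276.7,204.8),.06); ax=m-.255*Y-.075*X
print("axis",ax,"hub px pred",proj(t,[ax[0],ax[1],.1]),proj(s,[ax[0],ax[1],.1]))
for k in range(-40,41,10):
    a=np.radians(k); P=ax+.04*(np.cos(a)*Y+np.sin(a)*X); P[2]=.144
    print(k,P[:2],proj(t,P),proj(s,P))
# red handle extents in scene: top rows
mm=mask(s,"red")[215:240,128:148]; q=np.argwhere(mm)+[215,128]
print([(r,q[q[:,0]==r,1].mean()) for r in np.unique(q[:,0])][:8])
```

```text
white 165.0 99 [144.29292929 225.46464646] (10.0, 11.5) 9.394247055053711 [0.51108774 0.35129955 0.157     ]
amber 204.0 100 [189.18 225.25] (11.214285850524902, 14.785714149475098) 5.911866188049316 [0.51273149 0.22099464 0.157     ]
axis [ 0.48843726 -0.28866357  0.06      ] hub px pred [360.13052657 232.4605676 ] [123.48738363 240.59360626]
-40 [ 0.46381058 -0.25714284] [354.19124954 242.10746834] [126.01491531 215.10034116]
-30 [ 0.46965823 -0.25334534] [352.91442322 240.10869704] [128.818816  215.5948054]
-20 [ 0.47607647 -0.25062096] [351.99770763 237.9112466 ] [131.34010977 216.4518987 ]
-10 [ 0.48287029 -0.24905248] [351.46930462 235.5823778 ] [133.5081561  217.65050522]
0 [ 0.48983326 -0.24868757] [351.34543482 233.19343183] [135.25981277 219.16076435]
10 [ 0.49675381 -0.24953731] [351.62982528 230.81759211] [136.54100102 220.94426685]
20 [ 0.50342167 -0.25157588] [352.31360132 228.5275884 ] [137.30837627 222.95439221]
30 [ 0.50963423 -0.25474134] [353.37558512 226.39342179] [137.53106803 225.13685832]
40 [ 0.51520273 -0.25893751] [354.78298823 224.48018753] [137.19241241 227.43055877]
[(np.int64(219), np.float64(136.5)), (np.int64(220), np.float64(136.0)), (np.int64(221), np.float64(136.0)), (np.int64(222), np.float64(136.0)), (np.int64(223), np.float64(136.5)), (np.int64(224), np.float64(136.5)), (np.int64(225), np.float64(137.0)), (np.int64(226), np.float64(137.5))]
```

Request:
arm_command --rows '[{"offset":[0.03,0.03,0.04],"twist":[0,0,0]},{"offset":[0.035,0.035,0.035],"twist":[0,0,0]},{"offset":[0.035,0.04,0.035],"twist":[0,0,0]},{"offset":[0.035,0.04,0.03],"twist":[0,0,-3]},{"offset":[0.035,0.045,0.02],"twist":[0,0,-3]},{"offset":[0.03,0.05,0],"twist":[0,0,-3]},{"offset":[0.03,0.05,0],"twist":[0,0,-3]},{"offset":[0.02,0.05,0],"twist":[0,0,-3]},{"offset":[0.01,0.05,0],"twist":[0,0,-3]},{"offset":[0.01,0.05,0],"twist":[0,0,0]},{"offset":[0,0.05,0],"twist":[0,0,0]},{"offset":[0,0.05,0],"twist":[0,0,0]},{"offset":[0,0.05,0],"twist":[0,0,0]},{"offset":[0,0.05,0],"twist":[0,0,0]},{"offset":[0,0.05,0],"twist":[0,0,0]},{"offset":[0,0.05,0],"twist":[0,0,0]},{"offset":[0,0.05,0],"twist":[0,0,0]},{"offset":[0,0.05,0],"twist":[0,0,0]},{"offset":[0,0.05,0],"twist":[0,0,0]},{"offset":[0,0.05,0],"twist":[0,0,0]}]' --hand 1

```text
t: 2.95
position: [0.5011, 0.2805, 0.3985]
eef_rot: [-3.141, -0.0, 0.024]
force: [0.2, -0.2, 0.8]
opening: 0.0911
grasp_force: 0.0
```

Request:
arm_command --rows '[{"offset":[-0.012,0.02,-0.03],"twist":[0,-7.5,0]},{"offset":[-0.012,0.02,-0.03],"twist":[0,-7.5,0]},{"offset":[-0.012,0.02,-0.03],"twist":[0,-7.5,0]},{"offset":[-0.012,0.01,-0.03],"twist":[0,-7.5,0]},{"offset":[0,0,-0.02],"twist":[0,0,0]},{"offset":[0,0,0],"twist":[0,0,0]}]'

```text
t: 3.7
position: [0.4526, 0.3486, 0.2571]
eef_rot: [3.126, -0.521, 0.029]
force: [0.7, -0.5, 1.6]
opening: 0.0913
grasp_force: 0.0
```

Run:
```python
from h import *
s=read_state();print([np.round(s[k],4).tolist() for k in("joints","position","eef_rot")])
c=cam("wrist");cv2.imwrite("pics/w1.png",c["img"][...,::-1])
b=blobs(c,"blue",60);print(b)
M=np.array(c["camera_from_world"]);print("cam",-M[:3,:3].T@M[:3,3])
for P in([.5111,.3513,.157],[.5206,.3515,.1405],[.5127,.221,.157]):print(proj(c,np.array(P)))
```

```text
[[0.763, 0.0471, 2.1767, -0.6331, 0.6229, 2.7757], [0.4526, 0.3486, 0.2571], [3.126, -0.5214, 0.0289]]
[([55.7, 135.1], [40, 121, 33, 29, 717]), ([219.6, 180.7], [217, 162, 8, 36, 179]), ([278.6, 181.4], [275, 162, 8, 37, 182]), ([338.4, 181.0], [328, 163, 16, 36, 225]), ([249.2, 190.0], [228, 165, 44, 50, 1729])]
cam [0.44610034 0.35126051 0.42244556]
[249.69682209 189.90987139]
[249.60469404 183.932447  ]
[404.24459489 191.42794031]
```

Request:
arm_command --rows '[{"offset":[0.015,0.003,-0.0258],"twist":[0,0,0]},{"offset":[0.015,0,-0.0258],"twist":[0,0,0]},{"offset":[0.015,0,-0.0258],"twist":[0,0,0]},{"offset":[0.012,0,-0.02],"twist":[0,0,0]},{"offset":[0.008,0,-0.014],"twist":[0,0,0]},{"offset":[0,0,0],"twist":[0,0,0]},{"offset":[0,0,0],"twist":[0,0,0]}]'

```text
t: 4.62
position: [0.5186, 0.352, 0.1479]
eef_rot: [3.129, -0.524, 0.027]
force: [-0.1, -0.4, 0.5]
opening: 0.0911
grasp_force: 0.0
```

Request:
arm_command --rows '[{"offset":[0,0,0],"twist":[0,0,0]},{"offset":[0,0,0],"twist":[0,0,0]},{"offset":[0,0,0],"twist":[0,0,0]},{"offset":[0,0,0],"twist":[0,0,0]},{"offset":[0,0,0],"twist":[0,0,0]},{"offset":[0,0,0],"twist":[0,0,0]}]' --hand 0

```text
t: 5.38
position: [0.5184, 0.3518, 0.1469]
eef_rot: [3.128, -0.523, 0.027]
force: [0.5, 0.1, 0.7]
opening: 0.0378
grasp_force: 30.0
```

Request:
arm_command --rows '[{"offset":[-0.005,0,0.0087],"twist":[0,0,0]},{"offset":[-0.01,0,0.0173],"twist":[0,0,0]},{"offset":[-0.01,0,0.0173],"twist":[0,0,0]},{"offset":[-0.01,0,0.0173],"twist":[0,0,0]},{"offset":[-0.01,0,0.0173],"twist":[0,0,0]},{"offset":[-0.005,0,0.03],"twist":[0,0,0]},{"offset":[0,0,0.04],"twist":[0,0,0]},{"offset":[0,0,0.03],"twist":[0,0,0]},{"offset":[0,0,0],"twist":[0,0,0]}]'

```text
t: 6.5
position: [0.4686, 0.3523, 0.3274]
eef_rot: [3.131, -0.526, 0.026]
force: [0.1, 0.3, -2.0]
opening: 0.0376
grasp_force: 30.0
```

Run:
```python
from h import *
s,t=cam("scene"),cam("top")
g=lambda i,b:cv2.resize(i[b[1]:b[3],b[0]:b[2],::-1],None,fx=3,fy=3)
cv2.imwrite("pics/a1.png",np.hstack([g(s["img"],(200,60,330,210)),g(t["img"],(130,100,260,250))]))
print(np.round(read_state()["joints"],3))
```

```text
[ 0.746 -0.023  2.108 -0.534  0.729  2.637]
```

View pics/a1.png

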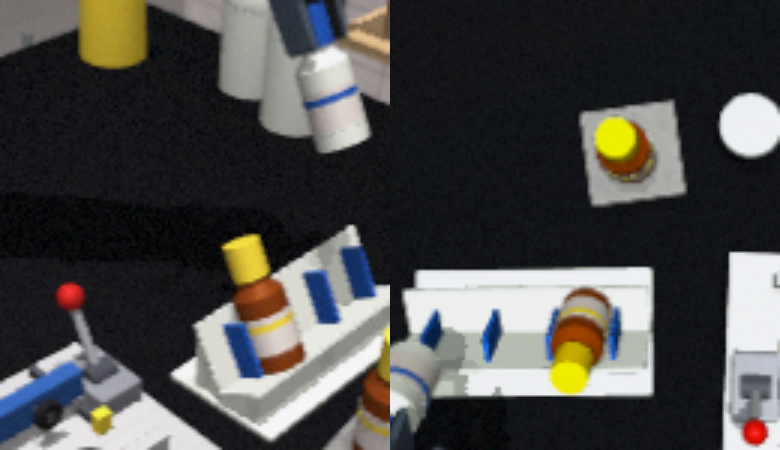

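The white bottle is firmly held and clear of the rack, and the amber bottle and everything else are undisturbed. I'll carry it over the free bay and turn it upright.

Request:
arm_command --rows '[{"offset":[0.0,-0.01,0.02],"twist":[0,3,0]},{"offset":[0.005,-0.02,0.02],"twist":[0,3,0]},{"offset":[0.01,-0.03,0],"twist":[0,3,0]},{"offset":[0.01,-0.04,0],"twist":[0,3,0]},{"offset":[0.01,-0.045,0],"twist":[0,3,0]},{"offset":[0.01,-0.045,0],"twist":[0,3,0]},{"offset":[0.01,-0.045,0],"twist":[0,3,0]},{"offset":[0.01,-0.045,0],"twist":[0,3,-1]},{"offset":[0.01,-0.04,0],"twist":[0,3,-1]},{"offset":[0.01,-0.03,0],"twist":[0,3,-1]},{"offset":[0.01,-0.02,0],"twist":[0,0,0]},{"offset":[0.006,-0.018,0],"twist":[0,0,0]},{"offset":[0,0,0],"twist":[0,0,0]},{"offset":[0,0,0],"twist":[0,0,0]}]'

```text
t: 8.35
position: [0.5691, -0.0357, 0.3647]
eef_rot: [3.138, 0.0, -0.028]
force: [0.9, -0.5, -2.4]
opening: 0.0378
grasp_force: 30.0
```

Run:
```python
from h import *
s=read_state();print([np.round(s[k],4).tolist() for k in("joints","position","eef_rot")])
R=__import__("scipy.spatial.transform",fromlist=["Rotation"]).Rotation
print("z",R.from_euler("xyz",s["eef_rot"]).as_matrix()[:,2])
```

```text
[[-0.1017, 0.0419, 1.9044, -0.0043, 1.1951, 1.4987], [0.5691, -0.0357, 0.3647], [3.1376, 0.0001, -0.0281]]
z [-1.81532114e-04 -4.00969034e-03 -9.99991945e-01]
```

Request:
arm_command --rows '[{"offset":[0,-0.0005,-0.03],"twist":[0,0,0]},{"offset":[0,0,-0.04],"twist":[0,0,0]},{"offset":[0,0,-0.04],"twist":[0,0,0]},{"offset":[0,0,-0.03],"twist":[0,0,0]},{"offset":[0,0,-0.02],"twist":[0,0,0]},{"offset":[0,0,-0.012],"twist":[0,0,0]},{"offset":[0,0,0],"twist":[0,0,0]},{"offset":[0,0,0],"twist":[0,0,0]}]'

```text
t: 9.35
position: [0.57, -0.0367, 0.1938]
eef_rot: [3.137, -0.001, -0.029]
force: [0.2, 0.1, -1.5]
opening: 0.0376
grasp_force: 30.0
```

Run:
```python
from h import *
s,t=cam("scene"),cam("top")
g=lambda i,b:cv2.resize(i[b[1]:b[3],b[0]:b[2],::-1],None,fx=4,fy=4,interpolation=cv2.INTER_CUBIC)
cv2.imwrite("pics/a2.png",g(s["img"],(90,130,280,270)))
print(np.round(read_state()["position"],4))
for d in(0,.08): print(proj(s,np.array([.5723,-.0364,.06+d])))
```

```text
[ 0.5699 -0.0367  0.1938]
[229.38081953 216.8211649 ]
[228.49336468 194.82221167]
```

View pics/a2.png

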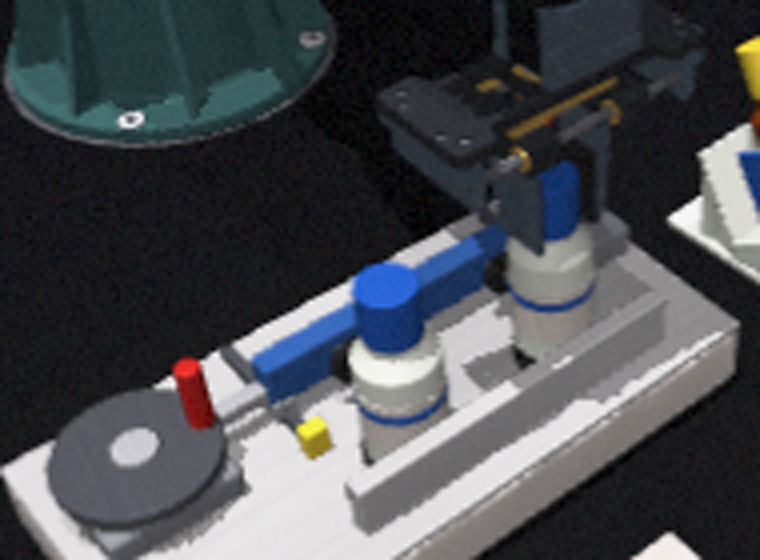

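The bottle is upright, about 10 mm above its mark and clear of the backstop. I'll lower it until it touches.

Request:
arm_command --rows '[{"offset":[0,0,-0.005],"twist":[0,0,0]},{"offset":[0,0,-0.003],"twist":[0,0,0]},{"offset":[0,0,-0.0015],"twist":[0,0,0]},{"offset":[0,0,0],"twist":[0,0,0]},{"offset":[0,0,0],"twist":[0,0,0]}]'

```text
t: 10.07
position: [0.5694, -0.0367, 0.1834]
eef_rot: [3.137, 0.0, -0.029]
force: [-1.7, 0.0, -2.6]
opening: 0.038
grasp_force: 30.0
```

Request:
arm_command --rows '[{"offset":[0,0,-0.001],"twist":[0,0,0]},{"offset":[0,0,0],"twist":[0,0,0]},{"offset":[0,0,0],"twist":[0,0,0]}]'

```text
t: 10.45
position: [0.5694, -0.0367, 0.1823]
eef_rot: [3.137, 0.0, -0.029]
force: [-0.9, -0.1, -2.1]
opening: 0.0376
grasp_force: 30.0
```

Request:
arm_command --rows '[{"offset":[0,0,-0.001],"twist":[0,0,0]},{"offset":[0,0,-0.001],"twist":[0,0,0]},{"offset":[0,0,0],"twist":[0,0,0]},{"offset":[0,0,0],"twist":[0,0,0]}]'

```text
t: 10.95
position: [0.5701, -0.0368, 0.1818]
eef_rot: [3.137, -0.001, -0.029]
force: [-5.8, -0.1, 17.0]
opening: 0.0376
grasp_force: 30.0
```

Request:
arm_command --rows '[{"offset":[0,0,0.001],"twist":[0,0,0]},{"offset":[0,0,0],"twist":[0,0,0]}]'

```text
t: 11.2
position: [0.5698, -0.0367, 0.1818]
eef_rot: [3.137, -0.001, -0.028]
force: [-0.8, -0.9, 6.7]
opening: 0.0376
grasp_force: 30.0
```

Request:
arm_command --rows '[{"offset":[0,0,0],"twist":[0,0,0]},{"offset":[0,0,0],"twist":[0,0,0]},{"offset":[0,0,0],"twist":[0,0,0]},{"offset":[0,0,0],"twist":[0,0,0]}]' --hand 0.75

```text
t: 11.7
position: [0.5693, -0.0367, 0.1812]
eef_rot: [3.137, 0.0, -0.029]
force: [0.2, -0.2, 0.2]
opening: 0.0682
grasp_force: 0.0
```

Request:
arm_command --rows '[{"offset":[0,0,0.01],"twist":[0,0,0]},{"offset":[0,0,0.02],"twist":[0,0,0]},{"offset":[0,0,0.04],"twist":[0,0,0]},{"offset":[0,0,0.05],"twist":[0,0,0]},{"offset":[0,-0.03,0.0],"twist":[0,0,0]},{"offset":[-0.01,-0.04,0.0],"twist":[0,0,0]},{"offset":[-0.02,-0.045,0],"twist":[0,0,0]},{"offset":[-0.02,-0.045,0],"twist":[0,0,0]},{"offset":[-0.02,-0.04,0],"twist":[0,0,0]},{"offset":[-0.005,-0.012,0],"twist":[0,0,0]},{"offset":[0,0,0],"twist":[0,0,0]},{"offset":[0,0,0],"twist":[0,0,0]}]'

```text
t: 13.2
position: [0.4949, -0.2479, 0.3017]
eef_rot: [3.137, -0.0, -0.028]
force: [0.2, -0.4, -0.5]
opening: 0.0681
grasp_force: 0.0
```

Run:
```python
from h import *
s,t,w=cam("scene"),cam("top"),cam("wrist")
g=lambda i,b,k:cv2.resize(i[b[1]:b[3],b[0]:b[2],::-1],None,fx=k,fy=k,interpolation=cv2.INTER_CUBIC)
a=g(s["img"],(90,130,280,270),2); b=cv2.resize(w["img"][...,::-1],(373,280))
cv2.imwrite("pics/a3.png",np.hstack([a,b]))
st=read_state();print(np.round(st["position"],4),np.round(st["joints"],3))
print("red wrist",blobs(w,"red",30)); print("pred",proj(w,np.array([.4955,-.2493,.144])),proj(w,np.array([.4884,-.2887,.1])))
```

```text
[ 0.4948 -0.2479  0.3014] [-0.505  0.073  1.991 -0.004  1.076  1.095]
red wrist [([254.9, 178.1], [248, 171, 15, 15, 184])]
pred [254.15499404 177.85451346] [290.22932126 173.33327841]
```

View pics/a3.png

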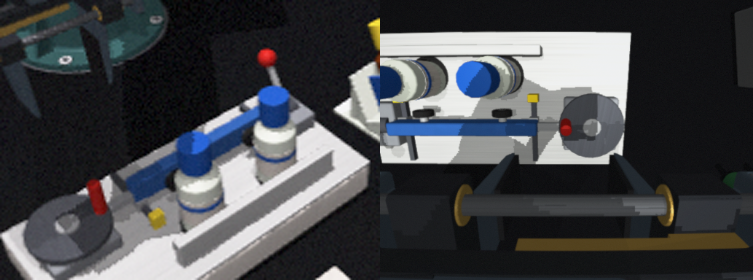

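The bottle stands upright in the free bay. The wrist view confirms the handle at px (255,178), against (254,178) predicted. I'll turn the gripper 90° so its body clears the used bottle's cap, and grip the handle.

Request:
arm_command --rows '[{"offset":[0.001,-0.002,0],"twist":[0,0,10]},{"offset":[0,0,0],"twist":[0,0,10]},{"offset":[0,0,0],"twist":[0,0,10]},{"offset":[0,0,0],"twist":[0,0,10]},{"offset":[0,0,0],"twist":[0,0,10]},{"offset":[0,0,-0.01],"twist":[0,0,10]},{"offset":[0,0,-0.02],"twist":[0,0,10]},{"offset":[0,0,-0.03],"twist":[0,0,10]},{"offset":[0,0,-0.03],"twist":[0,0,10]},{"offset":[0,0,-0.03],"twist":[0,0,0]},{"offset":[0,0,-0.025],"twist":[0,0,0]},{"offset":[0,0,-0.016],"twist":[0,0,0]},{"offset":[0,0,0],"twist":[0,0,0]},{"offset":[0,0,0],"twist":[0,0,0]}]' --hand 0.5

```text
t: 15.1
position: [0.4959, -0.2509, 0.1412]
eef_rot: [3.137, 0.001, 1.542]
force: [0.5, 0.7, 0.2]
opening: 0.0452
grasp_force: 0.0
```

Request:
arm_command --rows '[{"offset":[0,0,0],"twist":[0,0,0]},{"offset":[0,0,0],"twist":[0,0,0]},{"offset":[0,0,0],"twist":[0,0,0]},{"offset":[0,0,0],"twist":[0,0,0]}]' --hand 0

```text
t: 15.6
position: [0.4955, -0.2508, 0.1406]
eef_rot: [3.137, 0.0, 1.542]
force: [-0.4, -0.1, 3.1]
opening: 0.0152
grasp_force: 30.0
```

Run:
```python
from h import *
s=read_state();print([np.round(s[k],4).tolist() for k in("joints","position","force")])
Y=np.array([.0349,.9994]);X=np.array([.9994,-.0349])
P=lambda k:.04*(np.cos(np.radians(k))*Y+np.sin(np.radians(k))*X)
for k in range(10,415,15): print(k,np.round(np.array([.4884,-.2887])+P(k),4),np.round(P(k+15)-P(k),4).tolist())
```

```text
[[-0.5112, 0.2966, 2.0702, 0.0026, 0.7706, -0.4845], [0.4955, -0.2508, 0.1406], [-0.3504, -0.0719, 3.1041]]
10 [ 0.4967 -0.2496] [0.0098, -0.0035]
25 [ 0.5066 -0.2531] [0.0086, -0.0059]
40 [ 0.5152 -0.259 ] [0.0068, -0.0079]
55 [ 0.5219 -0.2669] [0.0045, -0.0094]
70 [ 0.5264 -0.2763] [0.0019, -0.0103]
85 [ 0.5283 -0.2866] [-0.0008, -0.0104]
100 [ 0.5275 -0.297 ] [-0.0035, -0.0098]
115 [ 0.524  -0.3069] [-0.0059, -0.0086]
130 [ 0.5181 -0.3155] [-0.0079, -0.0068]
145 [ 0.5102 -0.3222] [-0.0094, -0.0045]
160 [ 0.5008 -0.3267] [-0.0103, -0.0019]
175 [ 0.4905 -0.3286] [-0.0104, 0.0008]
190 [ 0.4801 -0.3278] [-0.0098, 0.0035]
205 [ 0.4702 -0.3243] [-0.0086, 0.0059]
220 [ 0.4616 -0.3184] [-0.0068, 0.0079]
235 [ 0.4549 -0.3105] [-0.0045, 0.0094]
250 [ 0.4504 -0.3011] [-0.0019, 0.0103]
265 [ 0.4485 -0.2908] [0.0008, 0.0104]
280 [ 0.4493 -0.2804] [0.0035, 0.0098]
295 [ 0.4528 -0.2705] [0.0059, 0.0086]
310 [ 0.4587 -0.2619] [0.0079, 0.0068]
325 [ 0.4666 -0.2552] [0.0094, 0.0045]
340 [ 0.476  -0.2507] [0.0103, 0.0019]
355 [ 0.4863 -0.2488] [0.0104, -0.0008]
370 [ 0.4967 -0.2496] [0.0098, -0.0035]
385 [ 0.5066 -0.2531] [0.0086, -0.0059]
400 [ 0.5152 -0.259 ] [0.0068, -0.0079]
```

Request:
arm_command --rows '[{"offset":[0.0108,-0.0025,0],"twist":[0,0,0]},{"offset":[0.0086,-0.0059,0],"twist":[0,0,0]},{"offset":[0.0068,-0.0079,0],"twist":[0,0,0]},{"offset":[0.0045,-0.0094,0],"twist":[0,0,0]},{"offset":[0.0019,-0.0103,0],"twist":[0,0,0]},{"offset":[-0.0008,-0.0104,0],"twist":[0,0,0]},{"offset":[0,0,0],"twist":[0,0,0]}]'

```text
t: 16.48
position: [0.5275, -0.298, 0.1406]
eef_rot: [3.136, 0.001, 1.542]
force: [2.6, -3.4, 2.0]
opening: 0.0154
grasp_force: 30.0
```

Request:
arm_command --rows '[{"offset":[-0.0035,-0.0098,0],"twist":[0,0,0]},{"offset":[-0.0059,-0.0086,0],"twist":[0,0,0]},{"offset":[-0.0079,-0.0068,0],"twist":[0,0,0]},{"offset":[-0.0094,-0.0045,0],"twist":[0,0,0]},{"offset":[-0.0103,-0.0019,0],"twist":[0,0,0]},{"offset":[-0.0104,0.0008,0],"twist":[0,0,0]},{"offset":[-0.0098,0.0035,0],"twist":[0,0,0]},{"offset":[-0.0086,0.0059,0],"twist":[0,0,0]},{"offset":[-0.0068,0.0079,0],"twist":[0,0,0]},{"offset":[-0.0045,0.0094,0],"twist":[0,0,0]},{"offset":[0,0,0],"twist":[0,0,0]}]'

```text
t: 17.85
position: [0.4498, -0.3004, 0.1405]
eef_rot: [3.138, -0.0, 1.543]
force: [-1.3, 2.8, 8.5]
opening: 0.0156
grasp_force: 30.0
```

Run:
```python
from h import *
s=cam("scene")
g=lambda i,b,k:cv2.resize(i[b[1]:b[3],b[0]:b[2],::-1],None,fx=k,fy=k,interpolation=cv2.INTER_CUBIC)
cv2.imwrite("pics/a4.png",g(s["img"],(90,130,280,270),4))
```

```text
(no output)
```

View pics/a4.png

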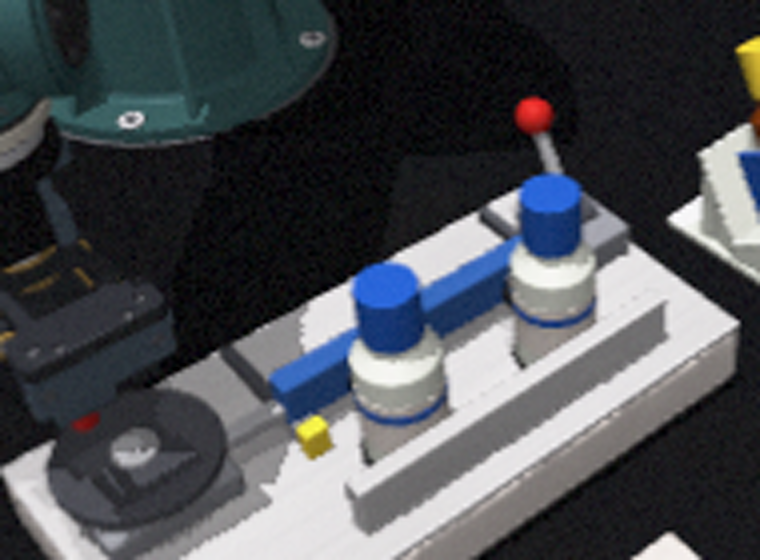

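Both bottles are upright and the carriage is near the yellow stops. I'll continue in smaller bites, watching the force.

Request:
arm_command --rows '[{"offset":[-0.0019,0.0103,0],"twist":[0,0,0]},{"offset":[0.0008,0.0104,0],"twist":[0,0,0]},{"offset":[0,0,0],"twist":[0,0,0]}]'

```text
t: 18.27
position: [0.4497, -0.2797, 0.1405]
eef_rot: [3.136, 0.0, 1.543]
force: [5.0, 1.2, 4.5]
opening: 0.0152
grasp_force: 30.0
```

Request:
arm_command --rows '[{"offset":[0.0035,0.0098,0],"twist":[0,0,0]},{"offset":[0,0,0],"twist":[0,0,0]}]'

```text
t: 18.52
position: [0.4536, -0.2701, 0.1406]
eef_rot: [3.136, 0.001, 1.543]
force: [7.1, -2.0, 1.7]
opening: 0.0153
grasp_force: 30.0
```

Request:
arm_command --rows '[{"offset":[0.0025,0.0044,0],"twist":[0,0,0]},{"offset":[0.0034,0.0042,0],"twist":[0,0,0]},{"offset":[0,0,0],"twist":[0,0,0]}]'

```text
t: 18.9
position: [0.4596, -0.262, 0.1406]
eef_rot: [3.135, 0.002, 1.543]
force: [7.7, -5.5, -1.0]
opening: 0.0152
grasp_force: 30.0
```

Request:
arm_command --rows '[{"offset":[0.0038,0.0036,0],"twist":[0,0,0]},{"offset":[0,0,0],"twist":[0,0,0]}]'

```text
t: 19.15
position: [0.4633, -0.2585, 0.1406]
eef_rot: [3.135, 0.002, 1.543]
force: [6.3, -6.7, -1.4]
opening: 0.0153
grasp_force: 30.0
```

Request:
arm_command --rows '[{"offset":[0.0042,0.0031,0],"twist":[0,0,0]},{"offset":[0,0,0],"twist":[0,0,0]}]'

```text
t: 19.4
position: [0.4675, -0.2556, 0.1406]
eef_rot: [3.136, 0.002, 1.543]
force: [4.8, -8.3, -1.5]
opening: 0.0152
grasp_force: 30.0
```

Request:
arm_command --rows '[{"offset":[0.0046,0.0025,0],"twist":[0,0,0]},{"offset":[0,0,0],"twist":[0,0,0]}]'

```text
t: 19.65
position: [0.472, -0.2532, 0.1406]
eef_rot: [3.136, 0.002, 1.543]
force: [4.4, -11.5, -0.7]
opening: 0.0151
grasp_force: 30.0
```

Request:
arm_command --rows '[{"offset":[0.0048,0.0012,0],"twist":[0,0,0]},{"offset":[0,0,0],"twist":[0,0,0]}]'

```text
t: 19.9
position: [0.4764, -0.2516, 0.1405]
eef_rot: [3.137, 0.001, 1.543]
force: [1.4, -7.9, 3.0]
opening: 0.0148
grasp_force: 30.0
```

Request:
arm_command --rows '[{"offset":[0.005,0.0009,0],"twist":[0,0,0]},{"offset":[0,0,0],"twist":[0,0,0]}]'

```text
t: 20.15
position: [0.4783, -0.2504, 0.1402]
eef_rot: [-3.139, -0.0, 1.544]
force: [-25.2, -11.8, 24.5]
opening: 0.0153
grasp_force: 30.1
```

Request:
arm_command --rows '[{"offset":[0.0052,0.0003,0],"twist":[0,0,0]},{"offset":[0,0,0],"twist":[0,0,0]}]'

```text
t: 20.4
position: [0.4794, -0.2482, 0.1391]
eef_rot: [-3.129, -0.005, 1.544]
force: [-51.9, -2.7, 42.2]
opening: 0.0156
grasp_force: 30.3
```

Run:
```python
from h import *
s,t=cam("scene"),cam("top")
g=lambda i,b,k:cv2.resize(i[b[1]:b[3],b[0]:b[2],::-1],None,fx=k,fy=k,interpolation=cv2.INTER_CUBIC)
a=g(s["img"],(150,170,250,260),4);b=g(t["img"],(240,185,340,245),4)
cv2.imwrite("pics/a5.png",np.vstack([a,b[:235]]))
```

```text
(no output)
```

View pics/a5.png

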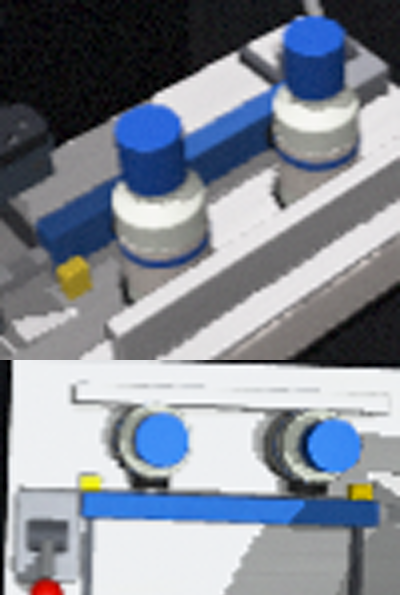

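The carriage bar now touches both yellow stops and the force shows the hard stop. Both pads reach their bottles and both bottles are upright. I'll relax the force and let go.

Request:
arm_command --rows '[{"offset":[-0.005,0,0],"twist":[0,0,0]},{"offset":[0,0,0],"twist":[0,0,0]}]'

```text
t: 20.75
position: [0.478, -0.2486, 0.1395]
eef_rot: [-3.139, -0.003, 1.542]
force: [-18.1, 2.9, 16.0]
opening: 0.0152
grasp_force: 30.0
```

Request:
arm_command --rows '[{"offset":[-0.002,0,0],"twist":[0,0,0]},{"offset":[0,0,0],"twist":[0,0,0]}]'

```text
t: 21.0
position: [0.4776, -0.2487, 0.1396]
eef_rot: [3.141, -0.002, 1.542]
force: [-6.1, 5.6, 7.5]
opening: 0.0152
grasp_force: 30.0
```

Request:
arm_command --rows '[{"offset":[0,0,0],"twist":[0,0,0]},{"offset":[0,0,0],"twist":[0,0,0]},{"offset":[0,0,0],"twist":[0,0,0]},{"offset":[0,0,0],"twist":[0,0,0]}]' --hand 0.5

```text
t: 21.5
position: [0.479, -0.2504, 0.1403]
eef_rot: [3.138, 0.0, 1.542]
force: [0.4, -0.0, 0.1]
opening: 0.0453
grasp_force: 0.0
```

Request:
arm_command --rows '[{"offset":[0,0,0.015],"twist":[0,0,0]},{"offset":[0,0,0.035],"twist":[0,0,0]},{"offset":[0,0,0.05],"twist":[0,0,0]},{"offset":[0,0,0.05],"twist":[0,0,0]},{"offset":[-0.002,0.03,0.0],"twist":[0,0,0]},{"offset":[-0.003,0.045,0.0],"twist":[0,0,0]},{"offset":[-0.003,0.045,0.0],"twist":[0,0,0]},{"offset":[-0.003,0.045,0.0],"twist":[0,0,0]},{"offset":[-0.002,0.045,0.0],"twist":[0,0,0]},{"offset":[-0.002,0.045,0.0],"twist":[0,0,0]},{"offset":[-0.001,0.03,0.0],"twist":[0,0,0]},{"offset":[0,0.009,0],"twist":[0,0,0]},{"offset":[0,0,0],"twist":[0,0,0]},{"offset":[0,0,0],"twist":[0,0,0]}]'

```text
t: 23.25
position: [0.4631, 0.0427, 0.2905]
eef_rot: [3.137, 0.0, 1.542]
force: [0.5, -0.6, -0.5]
opening: 0.0456
grasp_force: 0.0
```

Run:
```python
from h import *
w=cam("wrist");s=cam("scene");print(np.round(read_state()["position"],4),np.round(read_state()["joints"],3))
print(blobs(w,"red",30),proj(w,np.array([.4613,.0440,.152])),blobs(s,"red",20))
```

```text
[0.463  0.0427 0.2904] [ 4.200e-02 -7.600e-02  2.161e+00 -1.000e-03  1.052e+00  7.200e-02]
[([248.7, 185.7], [236, 173, 27, 27, 539])] [251.65097635 185.13693798] [([223.0, 158.4], [220, 155, 7, 8, 51]), ([132.9, 223.2], [129, 215, 9, 18, 94])]
```

Request:
arm_command --rows '[{"offset":[0,0,-0.03],"twist":[0,0,0]},{"offset":[0,0,-0.04],"twist":[0,0,0]},{"offset":[0,0,-0.035],"twist":[0,0,0]},{"offset":[0,0,-0.02],"twist":[0,0,0]},{"offset":[0,0,0],"twist":[0,0,0]},{"offset":[0,0,0],"twist":[0,0,0]}]'

```text
t: 24.1
position: [0.4635, 0.0432, 0.1662]
eef_rot: [3.137, 0.0, 1.542]
force: [-0.1, -0.4, 0.0]
opening: 0.0455
grasp_force: 0.0
```

Request:
arm_command --rows '[{"offset":[0.008,0,0],"twist":[0,0,0]},{"offset":[0.01,0,0],"twist":[0,0,0]},{"offset":[0.01,-0.0005,0],"twist":[0,0,0]},{"offset":[0.01,-0.0005,0],"twist":[0,0,0]},{"offset":[0.01,-0.0005,0],"twist":[0,0,0]},{"offset":[0.01,-0.0005,0],"twist":[0,0,0]},{"offset":[0.01,-0.0005,0],"twist":[0,0,0]},{"offset":[0.008,0,0],"twist":[0,0,0]},{"offset":[0.004,0,0],"twist":[0,0,0]},{"offset":[0,0,0],"twist":[0,0,0]}]'

```text
t: 25.35
position: [0.5432, 0.041, 0.1653]
eef_rot: [3.137, 0.0, 1.542]
force: [-0.4, 0.3, -0.1]
opening: 0.0459
grasp_force: 0.0
```

Nearly at the expected stop. I'll push on in small steps until there is a firm reaction.

Request:
arm_command --rows '[{"offset":[0.003,0,0],"twist":[0,0,0]},{"offset":[0,0,0],"twist":[0,0,0]}]'

```text
t: 25.6
position: [0.5461, 0.041, 0.1654]
eef_rot: [3.137, 0.0, 1.542]
force: [-0.0, -0.4, 0.0]
opening: 0.0459
grasp_force: 0.0
```

Request:
arm_command --rows '[{"offset":[0.002,0,0],"twist":[0,0,0]},{"offset":[0,0,0],"twist":[0,0,0]}]'

```text
t: 25.85
position: [0.5475, 0.041, 0.1652]
eef_rot: [3.139, 0.0, 1.542]
force: [-3.5, 0.2, 1.1]
opening: 0.0457
grasp_force: 2.2
```

Request:
arm_command --rows '[{"offset":[0.001,0,0],"twist":[0,0,0]},{"offset":[0,0,0],"twist":[0,0,0]}]'

```text
t: 26.1
position: [0.5478, 0.041, 0.165]
eef_rot: [3.14, 0.0, 1.542]
force: [-9.8, 0.1, 4.4]
opening: 0.0453
grasp_force: 4.7
```

Request:
arm_command --rows '[{"offset":[0.001,0,0],"twist":[0,0,0]},{"offset":[0,0,0],"twist":[0,0,0]}]'

```text
t: 26.35
position: [0.548, 0.041, 0.1648]
eef_rot: [-3.141, 0.0, 1.542]
force: [-15.2, -0.0, 8.4]
opening: 0.0454
grasp_force: 7.2
```

At the stop. I'll back off, lift away and check.

Request:
arm_command --rows '[{"offset":[-0.005,0,0],"twist":[0,0,0]},{"offset":[-0.005,0,0],"twist":[0,0,0]},{"offset":[0,0,0.02],"twist":[0,0,0]},{"offset":[0,0,0.05],"twist":[0,0,0]},{"offset":[0,0,0.06],"twist":[0,0,0]},{"offset":[-0.02,0.04,0.05],"twist":[0,0,0]},{"offset":[-0.02,0.05,0.03],"twist":[0,0,0]},{"offset":[-0.02,0.05,0],"twist":[0,0,0]},{"offset":[0,0.05,0],"twist":[0,0,0]},{"offset":[0,0,0],"twist":[0,0,0]}]'

```text
t: 27.6
position: [0.481, 0.2307, 0.3722]
eef_rot: [3.137, -0.0, 1.546]
force: [-0.1, 0.4, -0.4]
opening: 0.0456
grasp_force: 0.0
```

Run:
```python
from h import *
s,t=cam("scene"),cam("top")
a=[b for b in blobs(t,"red",20)];b=[x for x in blobs(s,"red",20)];print(a,b)
print("lever pred on",proj(t,np.array([.5385,.0418,.152])),proj(s,np.array([.5385,.0418,.152])))
g=lambda i,b,k:cv2.resize(i[b[1]:b[3],b[0]:b[2],::-1],None,fx=k,fy=k,interpolation=cv2.INTER_CUBIC)
cv2.imwrite("pics/a6.png",np.vstack([g(s["img"],(90,100,350,230),3)[:,:780],g(t["img"],(190,180,385,230),4)]))
```

```text
[([252.0, 217.0], [248, 214, 9, 7, 47]), ([351.3, 237.1], [349, 235, 6, 5, 22])] [([241.2, 171.0], [237, 167, 10, 9, 70]), ([133.0, 223.2], [129, 215, 9, 18, 96])]
lever pred on [251.81452408 216.46516652] [241.86694666 171.50902906]
```

View pics/a6.png

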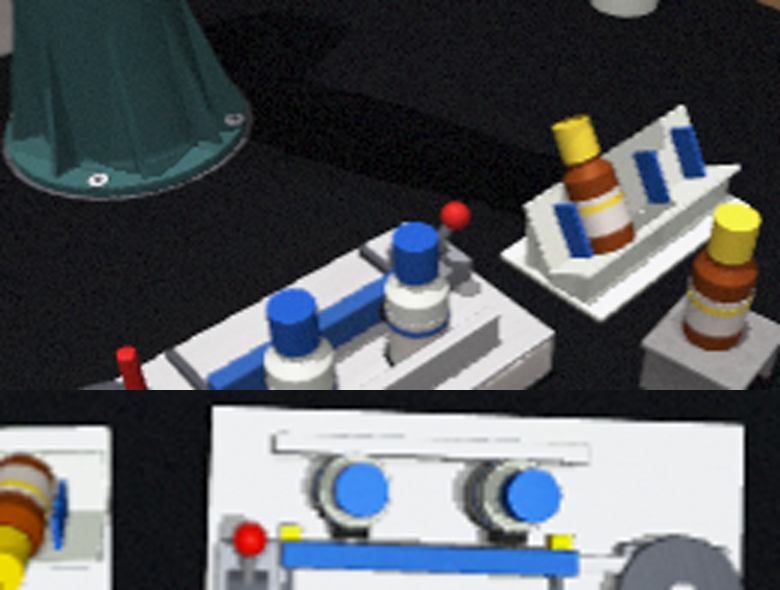

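Everything checks out. The lever ball is within 1 px of its "on" position, the carriage is against both stops, both bottles are upright and clamped, and nothing else has moved. Handing in.

```bash
python3 -c "
from bench import *
print(sign_off())"
```

```text
the job is handed in; nothing more can be done
None
```

The job is done and handed in: the white bottle stands clamped in the free bay beside the other white one, the carriage is home against its stops, and the start lever is over on the far side.

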